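# Sweep the steel blanks through the gate into the slot

### The job

Sweep the three round steel blanks across the blue deck of the sorting stand and through its narrow gate, one at a time, so that each drops right down into the slot behind the gate. Only push them with the fingertips: do not lift or carry them and do not take them over the walls. Leave the brass bush and the aluminium offcut standing where they are on the deck, and do not disturb the screwdriver, the blue tin or the wood block on the bench.

Things in the scene. Friction and masses are not known exactly. Their poses are not given: they have to be found in the camera images.
- stand: Fixed sorting stand: level blue deck, top 60 mm above the bench. Origin at bench level; x is the sweeping direction through the gate, z up. In its frame (mm) the deck spans x -185..125, y -150..150; 5 mm thick rims on both sides and the rear (-x) end; all walls rise 14 mm above the deck. Blanks start at x -135..-15, y -80..80. Place and yaw vary.
- gate (a point): Middle of the gate's entrance at deck height: stand frame (46, 0, 60) mm; axes as the stand. The gate is a 44 mm wide gap (y -22..22) in a 6 mm thick, 14 mm high aluminium wall across the deck at x 46..52. Two 5 mm thick flare walls run from its edges back at 45 degrees to about (18, +-54) mm, as a funnel.
- slot (a point): Middle of the slot's mouth at deck height: stand frame (76, 0, 60) mm; axes as the stand. The slot is a 48 x 48 mm well (x 52..100, y -24..24) right behind the gate, open on top, its yellow floor 54 mm below the deck; 14 mm high walls stand round its other three sides. A blank drops in once its centre is pushed well past the slot's near edge.
- blank_a: One of three identical solid round steel blanks, 32 mm in diameter, 8 mm thick, about 50 g (35 to 70), with a small dark centre mark, lying flat and loose on the deck before the gate. Origin at its centre, 4 mm above the deck; z is its axis. It slides when pushed on its rim. Any order will do.
- blank_b: Another of three identical solid round steel blanks, 32 mm in diameter, 8 mm thick, about 50 g (35 to 70), with a small dark centre mark, lying flat and loose on the deck before the gate. Origin at its centre, 4 mm above the deck; z is its axis. It slides when pushed on its rim. Any order will do.
- blank_c: Another of three identical solid round steel blanks, 32 mm in diameter, 8 mm thick, about 50 g (35 to 70), with a small dark centre mark, lying flat and loose on the deck before the gate. Origin at its centre, 4 mm above the deck; z is its axis. It slides when pushed on its rim. Any order will do.
- bush: Brass bush standing upright on the deck among the blanks, 28 mm in diameter and 40 mm tall, 160 g, loose. Origin at the centre of its underside. To be left standing where it is.
- offcut: Plain aluminium bar offcut standing upright on the deck beside the slot, beyond the gate wall: 32 mm in diameter, 45 mm tall, loose. Origin at the centre of its underside. To be left alone.
- driver: Screwdriver with a blue handle, 220 mm long, lying on the bench to the robot's right. Origin on its underside near its middle. To be left alone.
- tin: Blue rectangular tin with a white cap, 70 x 110 x 190 mm high, on the bench at the robot's left. Origin at the centre of its underside. To be left alone.
- woodblock: Pale wood block, 90 x 60 x 35 mm high, on the bench at the robot's right. Origin at the centre of its underside. To be left alone.

How it is judged:
On the way, in this order (a step that is already met when the one before it is completed fails the run):
1. a first blank is down in the slot, alone (((horizontal distance between blank_a and slot below 0.035 m and height (world z) of blank_a below 0.042 m) or (horizontal distance between blank_b and slot below 0.035 m and height (world z) of blank_b below 0.042 m) or (horizontal distance between blank_c and slot below 0.035 m and height (world z) of blank_c below 0.042 m))), for 0.2 s.
2. then a second blank is down in the slot ((((horizontal distance between blank_a and slot below 0.035 m and height (world z) of blank_a below 0.042 m) and (horizontal distance between blank_b and slot below 0.035 m and height (world z) of blank_b below 0.042 m)) or ((horizontal distance between blank_a and slot below 0.035 m and height (world z) of blank_a below 0.042 m) and (horizontal distance between blank_c and slot below 0.035 m and height (world z) of blank_c below 0.042 m)) or ((horizontal distance between blank_b and slot below 0.035 m and height (world z) of blank_b below 0.042 m) and (horizontal distance between blank_c and slot below 0.035 m and height (world z) of blank_c below 0.042 m)))), for 0.2 s.
3. then the third blank is down in the slot (horizontal distance between each of blank_a, blank_b, blank_c and slot below 0.035 m and height (world z) of each of blank_a, blank_b, blank_c below 0.042 m), for 0.2 s.
At the end, for the whole second after the job is handed in: All three blanks rest in the slot (centres within 35 mm of its middle, at least 18 mm below the deck's top), dropped in one at a time; bush and offcut stand upright within 15 mm, and screwdriver, tin and wood block lie within 30 mm, of where they were (all of step 3 and linear speed of each of blank_a, blank_b, blank_c below 0.03 m/s and distance of each of bush, offcut from where it was at the start of the episode below 0.015 m and distance of each of driver, tin, woodblock from where it was at the start of the episode below 0.03 m and angle between each of bush, offcut, tin's own z axis and vertical below 0.2 rad); the robot touches nothing.
It fails at once if a blank is lifted: its centre more than 16 mm above the deck (12 mm higher than when it lies flat) (height (world z) of any of blank_a, blank_b, blank_c above 0.076 m).
It fails at once if the brass bush or the offcut is moved more than 15 mm (distance of any of bush, offcut from where it was at the start of the episode above 0.015 m).
It fails at once if the screwdriver, tin or wood block is moved more than 30 mm (distance of any of driver, tin, woodblock from where it was at the start of the episode above 0.03 m).
It also fails if it takes over 72 s, if anything falls off the work surface, if the arm or the gripper's body presses on something with over 40 N, if the wrist force passes 120 N, or if a joint passes its speed limit or range.

### The arm

A 6-joint arm with a two-finger parallel gripper is mounted at the origin on the work surface. World frame = base frame: x ahead of the robot, y to its left, z up, the work surface at z = 0. Lengths are in m, angles in rad, forces in N, time in s.
With the tool pointing down it reaches from about 0.25 to 0.85 m from the base axis. Payload 12.5 kg.
Tool frame: the origin (TCP) lies at the very end of the fingers, on their centre line; the grasp point (between the pads) lies bot.grip_point_offset behind it (bot.grip_point_offset is the distance from the TCP to the grasp point, in m); z points along the fingers, y is the direction in which the jaws open and shut (so a half turn about z gives the same grasp; the last joint's range is limited). The gripper opens to 93 mm and grips with 3 to 60 N. Pads are 15 mm wide; open, the fingers measure 128 mm over their backs; the gripper's body (75 mm by 188 mm) begins 65 mm behind the grasp point.
Start: joints at [1.215, 0.351, 1.652, -0, 1.139, -0.085], TCP at [0.147, 0.53, 0.219] pointing down, gripper open.
Joint ranges: [-2.75, 2.75], [-0.79, 2.1], [0.01, 2.65], [-1.57, 4.71], [0.07, 3.14], [-2.87, 2.87]. Speed limits (rad/s): [2.22, 2.22, 2.79, 3.14, 3.14, 3.14].

### API

Orientations are given as a unit quaternion [x, y, z, w].
In Python, from plant import bot gives the robot as it stands.
- The arm moves only by the tool carry_out, never from a script. Its arguments are lists of equal length, an entry for each row: "delta_pos": the shift along the world's x, y, z in cm, a list of three; "roll": the turn about the world's z in degrees; "hand": the opening in per cent of the stroke, from 0 (shut) to 100 (fully open). In form: {"delta_pos": [[x, y, z], ...], "roll": [roll, ...], "hand": [hand, ...]}. A call has 1 to 20 rows; each row is the pose to reach, as a shift and turn from the pose measured when the call began; what a row does not reach only later rows make up. A row lasts 1/12 s, in which the tool goes at most 41.7 mm and 7.16 degrees, less where a joint would pass 70% of its speed; a pose out of reach is approached as far as the arm can. A call with a gripper value outside its range is refused whole. The fingers move at their own pace and stop on an object; "newtons" is the grip in N (left out, the last holds). Time passes only in rows, so rows that repeat a pose let the fingers close. It gives the time, the measured TCP pose, the force and the opening at its end, in the units of the state.
- bot.state(): the state, without advancing time (a new reading comes with each control period).
- bot.get_image(name): name is "scene" or "top" or "wrist"; returns a dict with "pixels" (420x560x3 uint8, blue, green, red), "vertical_fov" (degrees; the focal length in pixels is half the picture's height over the tangent of half this angle, whatever the lens; pixels are square), "cx", "cy" (the principal point, pixels), "dist_coeffs" ([k1, k2, p1, p2, k3] as OpenCV has them; the pictures are not rectified), "world_to_cam" (4x4, takes a point from world to camera coordinates). Camera axes: x right, y up, looking along -z (the intrinsics and any distortion apply to the point x, -y, -z); pixel columns grow to the right and rows downward; lengths in m; the calibration is good to about 2 mm. A picture is of the moment at which its call begins. There is no depth.
- bot.finish_job(): hands the job in, once; it reports no verdict.
The state is a dict: "time": time; "joint_pos": joint angles; "qvel": joint speeds; "joint_torque": joint torques, N m; "eef_pos": TCP position; "orientation": TCP orientation; "contact_force": force on the tool from outside, world axes, zero at the start; "torque": the same for the moment, N m; "grip_width": finger opening in m.
Only numpy, scipy, OpenCV 4.12 (cv2) and the standard library are available. Lean on these libraries where they do the work, as an engineer would, in place of code of your own. Each camera call takes 0.05 s, during which the arm holds its last target. There are 200 camera calls.

## Working session

There is one attempt and no reset: what is moved stays moved. The work goes in short steps, Python scripts to look and compute and a tool call to move; the robot and the scene stay as the last step left them, time stands still between calls to the robot, and variables do not carry over. Pictures are saved under pics/ and viewed, about 8 in all and at most 12, crops included, and the job is handed in when it is done.

Besides the shell and the picture viewer there is one more tool, called as name(argument=value, ...), one argument or row to a line, values as JSON. carry_out: Moves the arm, as the interface text tells. Its arguments: {"type":"object","properties":{"delta_pos":{"type":"array"},"roll":{"type":"array"},"hand":{"type":"array"},"newtons":{"type":"number"}},"required":["delta_pos","roll","hand"]}

```bash
mkdir -p pics; cat > h.py <<'E'
import numpy as np,cv2
from plant import bot
def K(im):
    f=210/np.tan(np.radians(im["vertical_fov"])/2)
    return np.array([[f,0,im["cx"]],[0,f,im["cy"]],[0,0,1]])
S=np.diag([1,-1,-1.])
def ray(im,px,z):
    "pixel->world at height z"
    W=np.array(im["world_to_cam"]);R=W[:3,:3];t=W[:3,3]
    u=cv2.undistortPoints(np.array(px,float).reshape(-1,1,2),K(im),np.array(im["dist_coeffs"])).reshape(-1,2)
    d=(S@np.c_[u,np.ones(len(u))].T).T@R
    c=-R.T@t
    return c+d*((z-c[2])/d[:,2])[:,None]
def proj(im,P):
    W=np.array(im["world_to_cam"]);P=np.array(P,float).reshape(-1,3)
    c=(S@(P@W[:3,:3].T+W[:3,3]).T).T
    return cv2.projectPoints(c,np.zeros(3),np.zeros(3),K(im),np.array(im["dist_coeffs"]))[0].reshape(-1,2)
E
cat > snap.py <<'E'
import sys,pickle
from h import *
for n in sys.argv[1:]:
    name,out=n.split(":")
    im=bot.get_image(name); cv2.imwrite(f"pics/{out}.png",im["pixels"]); pickle.dump(im,open(f"pics/{out}.pkl","wb"))
E
python3 snap.py top:t0 scene:s0; python3 -c "
from h import *
s=bot.state();print(s['time'],s['eef_pos'],s['orientation'],s['grip_width'],bot.grip_point_offset)"
```

```text
0.1 [0.14699641 0.5296761  0.21818132] [ 1.34975480e-01  9.90848815e-01 -4.85145372e-04 -1.03998037e-04] 0.09276645245554742 0.0188
```

View pics/t0.png

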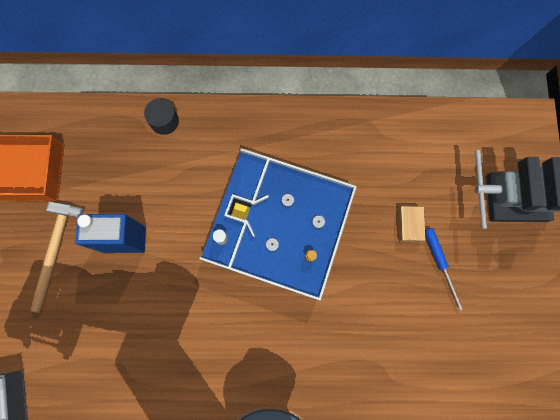

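View pics/s0.png

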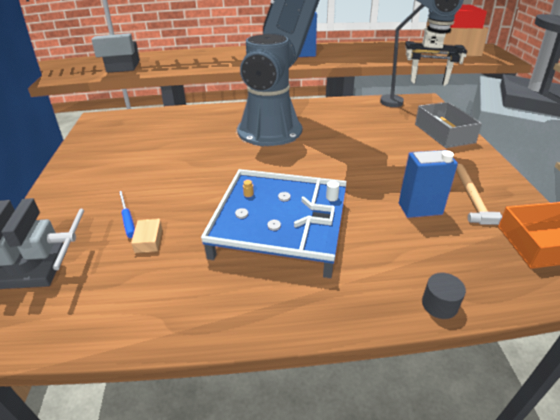

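The top view shows the stand at about (280,223), with the gate on its left side. The blanks are near (288,200), (319,221) and (272,244), the bush at (311,256) and the offcut at (219,237). I'll enlarge it.

```bash
python3 -c "
import cv2
a=cv2.imread('pics/t0.png')[140:305,192:364]
cv2.imwrite('pics/t0c.png',cv2.resize(a,None,fx=3.6,fy=3.6,interpolation=cv2.INTER_CUBIC))"
```

```text
(no output)
```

View pics/t0c.png

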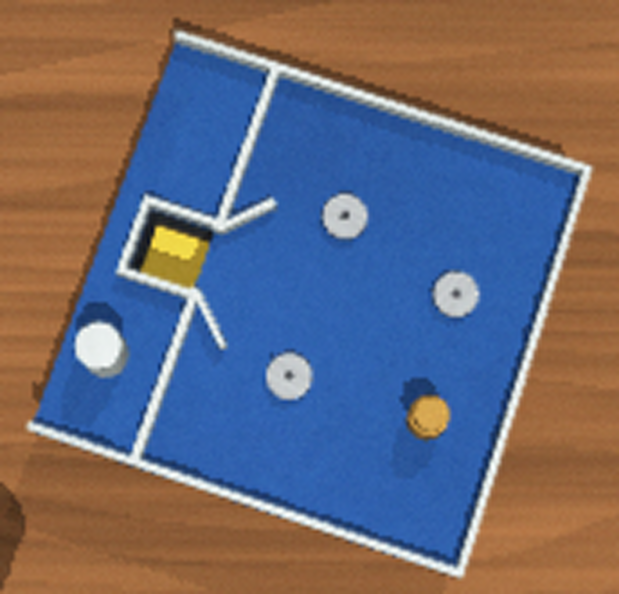

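```bash
cat > fit.py <<'E'
from h import *
import pickle
from scipy.optimize import least_squares
im=pickle.load(open('pics/t0.pkl','rb'))
un=lambda c:(np.array(c,float)+.5)/3.6-.5+[192,140]
c=[(590,169),(463,576),(30,427),(176,33),(272,72),(138,458)]
w=ray(im,un(c),.074)[:,:2]
m=np.array([(-185,-150),(-185,150),(125,150),(125,-150),(49,-147),(49,147)])/1000
for s in (0,.005):
    mm=m.copy(); mm[:2,0]-=s; mm[:4,1]*=1+s/.15
    f=lambda p:(w-(mm@np.array([[np.cos(p[2]),np.sin(p[2])],[-np.sin(p[2]),np.cos(p[2])]])+p[:2])).ravel()
    r=least_squares(f,[.5,0,1.3]); print(s,r.x,np.degrees(r.x[2]),(r.fun*1e3).round(1))
    p=r.x
    R=np.array([[np.cos(p[2]),-np.sin(p[2])],[np.sin(p[2]),np.cos(p[2])]])
    for n,q,z in (('far',(345,216),.068),('rear',(457,294),.068),('near',(289,376),.068),('bush',(430,417),.1),('off',(99,345),.105),('gateL',(222,226),.074),('gateR',(193,292),.074)):
        x=ray(im,un([q]),z)[0,:2]; print(n,(x*1e3).round(),((x-p[:2])@R*1e3).round(1))
E
python3 fit.py
```

```text
0 [0.58494862 0.00789967 1.2546606 ] 71.88675707281014 [-2.   1.6  1.6  0.5  2.4 -1.8 -1.5 -0.4 -3.3  2.3  2.8 -2.2]
far [634. -41.] [-31.5 -61.7]
rear [ 579. -119.] [-122.7  -33.8]
near [521.  -3.] [-30.6  57.6]
bush [490. -97.] [-129.6   57.7]
off [535. 123.] [93.9 82.9]
gateL [624.  44.] [ 46.9 -26.2]
gateR [578.  63.] [50.5 24.3]
0.005 [0.58546689 0.00948371 1.25464009] 71.88558175190889 [-5.7  6.3  7.4  2.1  6.6 -4.9 -6.8 -0.4 -3.8  0.7  2.3 -3.8]
far [634. -41.] [-33.2 -61.7]
rear [ 579. -119.] [-124.3  -33.8]
near [521.  -3.] [-32.3  57.6]
bush [490. -97.] [-131.3   57.7]
off [535. 123.] [92.2 82.9]
gateL [624.  44.] [ 45.2 -26.2]
gateR [578.  63.] [48.8 24.3]
```

```bash
cat > plan.py <<'E'
# args: stand x,y (mm), z (mm), push angle rel. stand x (deg): prints shift cm and roll from the current pose
import sys
from h import *
P=np.array([.58495,.0079]);Y=1.25466
Rs=np.array([[np.cos(Y),-np.sin(Y)],[np.sin(Y),np.cos(Y)]])
if __name__=="__main__":
    from scipy.spatial.transform import Rotation as Ro
    s=bot.state();M=Ro.from_quat(s['orientation']).as_matrix();e=s['eef_pos']
    ty=np.degrees(np.arctan2(M[1,1],M[0,1]))
    print('t',s['time'],'stand tcp',((np.array(e[:2])-P)@Rs*1e3).round(1),'z',e[2].round(4),'F',np.round(s['contact_force'],1),'w',round(s['grip_width'],4),'q',np.round(s['joint_pos'],2))
    for a in sys.argv[1:]:
        x,y,z,g=map(float,a.split(','))
        w=P+Rs@np.array([x,y])/1e3
        r=(np.degrees(Y)+g+90-ty+90)%180-90
        print(a,'shift cm',((np.r_[w,z/1e3]-e)*100).round(2),'roll',round(r,1))
E
python3 plan.py -- 2>/dev/null; python3 plan.py " -49,79,120,-48.7" " -49,79,63,-48.7"
```

```text
t 0.1 stand tcp [359.8 578.5] z 0.2182 F [ 0.2 -0.   0.9] w 0.0928 q [ 1.22  0.35  1.65 -0.    1.14 -0.08]
t 0.1 stand tcp [359.8 578.5] z 0.2182 F [ 0.2 -0.   0.9] w 0.0928 q [ 1.22  0.35  1.65 -0.    1.14 -0.08]
 -49,79,120,-48.7 shift cm [ 34.76 -54.38  -9.82] roll 38.7
 -49,79,63,-48.7 shift cm [ 34.76 -54.38 -15.52] roll 38.7
```

carry_out(
  delta_pos=[
    [34.8, -54.4, 0],
    [34.8, -54.4, 0],
    [34.8, -54.4, 0],
    [34.8, -54.4, 0],
    [34.8, -54.4, 0],
    [34.8, -54.4, 0],
    [34.8, -54.4, 0],
    [34.8, -54.4, 0],
    [34.8, -54.4, 0],
    [34.8, -54.4, 0],
    [34.8, -54.4, 0],
    [34.8, -54.4, 0],
    [34.8, -54.4, 0],
    [34.8, -54.4, 0],
    [34.8, -54.4, 0],
    [34.8, -54.4, 0],
    [34.8, -54.4, -4],
    [34.8, -54.4, -8],
    [34.8, -54.4, -9.8],
    [34.8, -54.4, -9.8],
  ],
  roll=[38.7, 38.7, 38.7, 38.7, 38.7, 38.7, 38.7, 38.7, 38.7, 38.7, 38.7, 38.7, 38.7, 38.7, 38.7, 38.7, 38.7, 38.7, 38.7, 38.7],
  hand=[24, 24, 24, 24, 24, 24, 24, 24, 24, 24, 24, 24, 24, 24, 24, 24, 24, 24, 24, 24],
)

```text
time: 1.77
eef_pos: [0.4925, -0.0143, 0.1163]
orientation: [-0.201, 0.98, 0.001, -0.003]
contact_force: [-0.8, -0.5, -0.2]
grip_width: 0.0222
```

```bash
python3 plan.py " -49,79,63,-48.7"; python3 snap.py wrist:w1
```

```text
t 1.7667 stand tcp [-49.9  81. ] z 0.1163 F [-0.8 -0.5 -0.2] w 0.0222 q [-0.12  0.39  1.89 -0.    0.87 -2.1 ]
 -49,79,63,-48.7 shift cm [ 0.21  0.02 -5.33] roll 0.0
```

View pics/w1.png

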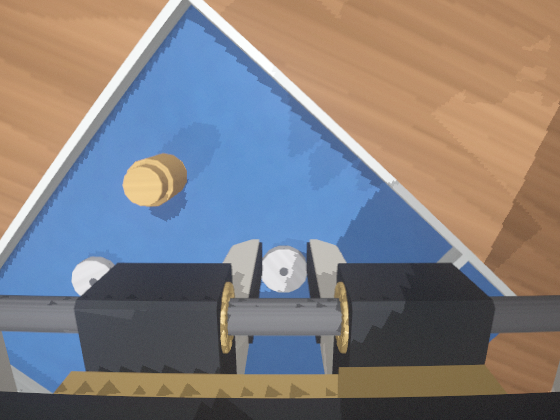

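The wrist view shows the near blank's mark at (284,271), central between the fingertips. The rear blank is at (93,281) and the bush at (148,185). The wrist joint would run out of range in the final stage, so I'll turn the tool half a turn first.

```bash
python3 -c "
from h import *;from plan import P,Rs;import pickle
im=pickle.load(open('pics/w1.pkl','rb'))
for q,z in (((284,271),.068),((93,281),.068),((148,185),.1)): print(((ray(im,[q],z)[0,:2]-P)@Rs*1e3).round(1))"
```

```text
[-29.8  57. ]
[-122.1  -34.3]
[-126.6   57.6]
```

carry_out(
  delta_pos=[
    [0.2, 0, 0],
    [0.2, 0, 0],
    [0.2, 0, 0],
    [0.2, 0, 0],
    [0.2, 0, 0],
    [0.2, 0, 0],
    [0.2, 0, 0],
    [0.2, 0, 0],
    [0.2, 0, 0],
    [0.2, 0, 0],
    [0.2, 0, 0],
    [0.2, 0, 0],
    [0.2, 0, 0],
    [0.2, 0, 0],
    [0.2, 0, 0],
    [0.2, 0, 0],
    [0.2, 0, 0],
    [0.2, 0, 0],
  ],
  roll=[-7, -14, -21, -28, -35, -42, -49, -56, -63, -70, -77, -84, -91, -98, -105, -112, -119, -120],
  hand=[24, 24, 24, 24, 24, 24, 24, 24, 24, 24, 24, 24, 24, 24, 24, 24, 24, 24],
)

```text
time: 3.32
eef_pos: [0.497, -0.0142, 0.1208]
orientation: [0.75, 0.662, 0.003, 0.0]
contact_force: [-0.2, -0.6, -0.2]
grip_width: 0.0222
```

carry_out(
  delta_pos=[
    [0, 0, 0],
    [0, 0, 0],
    [0, 0, 0],
    [0, 0, 0],
    [0, 0, 0],
    [0, 0, 0],
    [0, 0, 0],
    [0, 0, 0],
    [0, 0, 0],
    [0, 0, 0],
    [0, 0, 0],
  ],
  roll=[-7, -14, -21, -28, -35, -42, -49, -56, -60, -60, -60],
  hand=[24, 24, 24, 24, 24, 24, 24, 24, 24, 24, 24],
)

```text
time: 4.23
eef_pos: [0.4974, -0.0142, 0.1218]
orientation: [0.98, 0.201, 0.003, 0.002]
contact_force: [0.1, -0.3, -0.3]
grip_width: 0.0225
```

```bash
python3 plan.py " -49,79,63,-48.7" " 5,17,63,-48.7"
```

```text
t 4.2333 stand tcp [-48.2  76.3] z 0.1218 F [ 0.1 -0.3 -0.3] w 0.0225 q [-0.12  0.38  1.88 -0.    0.87  1.05]
 -49,79,63,-48.7 shift cm [-0.28  0.   -5.88] roll 0.0
 5,17,63,-48.7 shift cm [ 7.29  3.21 -5.88] roll 0.0
```

carry_out(
  delta_pos=[
    [-0.3, 0, -2],
    [-0.3, 0, -4],
    [-0.3, 0, -5],
    [-0.3, 0, -5.6],
    [-0.3, 0, -5.8],
    [-0.3, 0, -5.8],
  ],
  roll=[0, 0, 0, 0, 0, 0],
  hand=[24, 24, 24, 24, 24, 24],
)

```text
time: 4.73
eef_pos: [0.4947, -0.0142, 0.064]
orientation: [0.98, 0.201, 0.003, 0.002]
contact_force: [-0.0, -0.1, 0.0]
grip_width: 0.0222
```

```bash
python3 plan.py " -49,79,63,-48.7" " 5,17,63,-48.7"
```

```text
t 4.7333 stand tcp [-49.   78.9] z 0.064 F [-0.  -0.1  0. ] w 0.0222 q [-0.12  0.48  1.92 -0.    0.74  1.05]
 -49,79,63,-48.7 shift cm [-0.01  0.01 -0.1 ] roll -0.0
 5,17,63,-48.7 shift cm [ 7.57  3.21 -0.1 ] roll -0.0
```

Accurate. Pushing slowly, then backing off 8 mm.

carry_out(
  delta_pos=[
    [0.45, 0.19, -0.05],
    [0.9, 0.38, -0.05],
    [1.35, 0.57, -0.05],
    [1.8, 0.76, -0.05],
    [2.25, 0.95, -0.05],
    [2.7, 1.14, -0.05],
    [3.15, 1.34, -0.05],
    [3.6, 1.53, -0.05],
    [4.05, 1.72, -0.05],
    [4.5, 1.91, -0.05],
    [4.95, 2.1, -0.05],
    [5.4, 2.29, -0.05],
    [5.85, 2.48, -0.05],
    [6.3, 2.67, -0.05],
    [6.75, 2.86, -0.05],
    [7.2, 3.05, -0.05],
    [7.57, 3.21, -0.05],
    [7.57, 3.21, -0.05],
    [6.65, 2.82, -0.05],
    [6.65, 2.82, -0.05],
  ],
  roll=[0, 0, 0, 0, 0, 0, 0, 0, 0, 0, 0, 0, 0, 0, 0, 0, 0, 0, 0, 0],
  hand=[24, 24, 24, 24, 24, 24, 24, 24, 24, 24, 24, 24, 24, 24, 24, 24, 24, 24, 24, 24],
)

```text
time: 6.4
eef_pos: [0.5601, 0.0138, 0.0632]
orientation: [0.98, 0.201, 0.002, 0.002]
contact_force: [-0.3, -0.2, -0.4]
grip_width: 0.0225
```

```bash
python3 snap.py wrist:w2; python3 plan.py " -10,1,75,0" " -10,1,64,0" " 50,1,64,0"
```

```text
t 6.45 stand tcp [-1.8 24.8] z 0.0634 F [-0.5 -0.1 -0.9] w 0.0223 q [-0.06  0.57  1.75 -0.    0.82  1.11]
 -10,1,75,0 shift cm [ 2.01 -1.52  1.16] roll 48.7
 -10,1,64,0 shift cm [ 2.01 -1.52  0.06] roll 48.7
 50,1,64,0 shift cm [3.88 4.18 0.06] roll 48.7
```

View pics/w2.png

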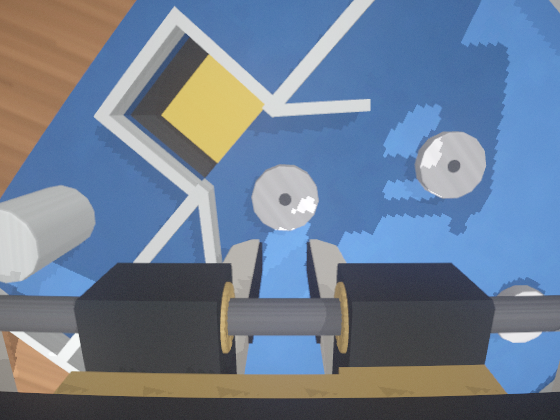

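The blank is in front of the funnel, mark at (285,199), and the gate edges are near (207,184) and (275,108). I'll refine the positions, then raise, turn and close.

```bash
python3 -c "
from h import *;from plan import P,Rs;import pickle
im=pickle.load(open('pics/w2.pkl','rb'))
for q,z in (((285,199),.068),((454,166),.068),((205,184),.074),((271,106),.074),((176,15),.074),((100,114),.074)): print(((ray(im,[q],z)[0,:2]-P)@Rs*1e3).round(1))"
```

```text
[17.8  1.1]
[-31.2 -62.9]
[50.5 18.6]
[ 50.2 -26.7]
[103.1 -28.6]
[104.3  24.5]
```

carry_out(
  delta_pos=[
    [0, 0, 1.6],
    [0.5, -0.5, 1.6],
    [1, -1, 1.6],
    [2.0, -1.5, 1.6],
    [2.0, -1.5, 1.6],
    [2.0, -1.5, 1.6],
    [2.0, -1.5, 1.6],
    [2.0, -1.5, 1.6],
    [2.0, -1.5, 1.6],
    [2.0, -1.5, 0.8],
    [2.0, -1.5, 0.1],
    [2.0, -1.5, 0.1],
  ],
  roll=[0, 7, 14, 21, 28, 35, 42, 48.7, 48.7, 48.7, 48.7, 48.7],
  hand=[24, 0, 0, 0, 0, 0, 0, 0, 0, 0, 0, 0],
)

```text
time: 7.45
eef_pos: [0.5799, -0.001, 0.0626]
orientation: [0.81, 0.586, 0.002, -0.0]
contact_force: [-1.3, 0.3, 0.4]
grip_width: 0.0002
```

```bash
python3 plan.py " 50,0,64,0"
```

```text
t 7.45 stand tcp [-10.    2.1] z 0.0626 F [-1.3  0.3  0.4] w 0.0002 q [-0.08  0.6   1.69  0.    0.84  0.23]
 50,0,64,0 shift cm [2.06 5.64 0.14] roll 0.1
```

carry_out(
  delta_pos=[
    [0.19, 0.46, 0.1],
    [0.38, 0.93, 0.1],
    [0.57, 1.39, 0.1],
    [0.76, 1.85, 0.1],
    [0.95, 2.32, 0.1],
    [1.14, 2.78, 0.1],
    [1.33, 3.25, 0.1],
    [1.52, 3.71, 0.1],
    [1.71, 4.17, 0.1],
    [1.9, 4.64, 0.1],
    [2.09, 5.1, 0.1],
    [2.09, 5.1, 0.1],
    [1.6, 3.6, 0.1],
    [1.3, 2.7, 1.5],
  ],
  roll=[0, 0, 0, 0, 0, 0, 0, 0, 0, 0, 0, 0, 0, 0],
  hand=[0, 0, 0, 0, 0, 0, 0, 0, 0, 0, 0, 0, 0, 0],
)

```text
time: 8.62
eef_pos: [0.5912, 0.0257, 0.0754]
orientation: [0.81, 0.586, 0.0, -0.001]
contact_force: [-0.2, -0.4, 0.1]
grip_width: 0.0004
```

```bash
python3 snap.py wrist:w3; python3 plan.py " -50,-84,78,50" " -50,-84,64,50"
```

```text
t 8.6667 stand tcp [18.1 -2.3] z 0.0792 F [ 1.8 -2.6  2.5] w 0.0006 q [-0.04  0.6   1.65  0.    0.89  0.28]
 -50,-84,78,50 shift cm [ 5.65 -9.01 -0.12] roll 50.2
 -50,-84,64,50 shift cm [ 5.65 -9.01 -1.52] roll 50.2
```

View pics/w3.png

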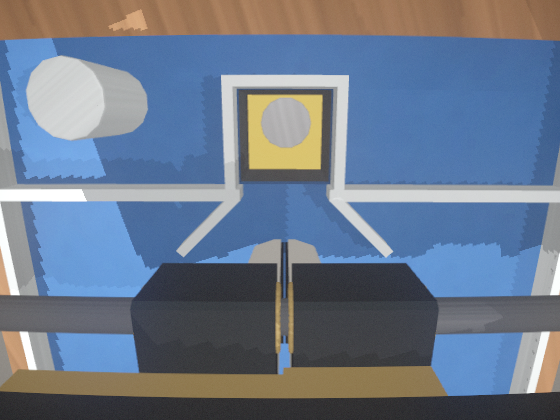

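The first blank lies flat in the slot at (285,123) and the gate is intact. Now the far blank.

carry_out(
  delta_pos=[
    [0, 0, 2.5],
    [1.5, -2.5, 3],
    [3, -5, 3],
    [4.5, -7.2, 3],
    [5.6, -9, 3],
    [5.6, -9, 3],
    [5.6, -9, 3],
    [5.6, -9, 3],
    [5.6, -9, 1],
    [5.6, -9, -0.5],
    [5.6, -9, -1.3],
    [5.6, -9, -1.5],
    [5.6, -9, -1.5],
  ],
  roll=[0, 7, 14, 21, 28, 35, 42, 49, 50.2, 50.2, 50.2, 50.2, 50.2],
  hand=[0, 24, 24, 24, 24, 24, 24, 24, 24, 24, 24, 24, 24],
)

```text
time: 9.75
eef_pos: [0.6487, -0.0655, 0.0639]
orientation: [0.486, 0.874, 0.002, -0.001]
contact_force: [-0.2, -0.2, 0.4]
grip_width: 0.0219
```

```bash
python3 plan.py " -49.5,-83.7,63.5,49.6" " 5,-19,63.5,49.6"
```

```text
t 9.75 stand tcp [-49.9 -83.4] z 0.0639 F [-0.2 -0.2  0.4] w 0.0219 q [-0.17  0.71  1.48  0.01  0.95 -0.73]
 -49.5,-83.7,63.5,49.6 shift cm [ 0.04  0.03 -0.04] roll -0.4
 5,-19,63.5,49.6 shift cm [-4.42  7.22 -0.04] roll -0.4
```

carry_out(
  delta_pos=[
    [-0.26, 0.42, 0],
    [-0.52, 0.85, 0],
    [-0.78, 1.27, 0],
    [-1.04, 1.7, 0],
    [-1.3, 2.12, 0],
    [-1.56, 2.55, 0],
    [-1.82, 2.97, 0],
    [-2.08, 3.4, 0],
    [-2.34, 3.82, 0],
    [-2.6, 4.25, 0],
    [-2.86, 4.67, 0],
    [-3.12, 5.1, 0],
    [-3.38, 5.52, 0],
    [-3.64, 5.95, 0],
    [-3.9, 6.37, 0],
    [-4.16, 6.8, 0],
    [-4.42, 7.22, 0],
    [-4.42, 7.22, 0],
    [-3.9, 6.37, 0],
    [-3.9, 6.37, 0],
  ],
  roll=[0, 0, 0, 0, 0, 0, 0, 0, 0, 0, 0, 0, 0, 0, 0, 0, 0, 0, 0, 0],
  hand=[24, 24, 24, 24, 24, 24, 24, 24, 24, 24, 24, 24, 24, 24, 24, 24, 24, 24, 24, 24],
)

```text
time: 11.42
eef_pos: [0.6105, -0.003, 0.064]
orientation: [0.486, 0.874, 0.002, -0.001]
contact_force: [-0.1, -0.3, -0.1]
grip_width: 0.0223
```

```bash
python3 snap.py wrist:w4; python3 plan.py " -10,-2,64,0"
```

```text
t 11.4667 stand tcp [ -2.3 -27.3] z 0.0639 F [-0.9 -0.3  0.3] w 0.0225 q [-0.08  0.65  1.6   0.01  0.89 -0.64]
 -10,-2,64,0 shift cm [-2.64  0.05  0.01] roll -50.0
```

View pics/w4.png

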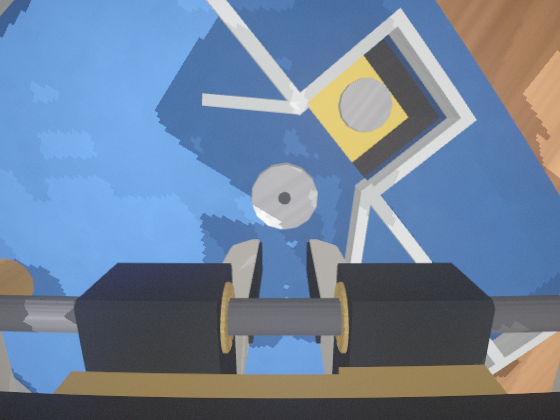

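The second blank is at the funnel mouth, mark at (284,198). Same finish as before.

carry_out(
  delta_pos=[
    [0, 0, 1.6],
    [-0.7, 0, 1.6],
    [-1.4, 0, 1.6],
    [-2.0, 0, 1.6],
    [-2.6, 0, 1.6],
    [-2.6, 0, 1.6],
    [-2.6, 0, 1.6],
    [-2.6, 0, 1.6],
    [-2.6, 0, 1.6],
    [-2.6, 0, 0.8],
    [-2.6, 0, 0.1],
    [-2.6, 0, 0.1],
  ],
  roll=[0, -7, -14, -21, -28, -35, -42, -49, -50, -50, -50, -50],
  hand=[24, 0, 0, 0, 0, 0, 0, 0, 0, 0, 0, 0],
)

```text
time: 12.47
eef_pos: [0.5832, -0.0027, 0.0629]
orientation: [0.809, 0.588, 0.001, -0.001]
contact_force: [-0.0, 0.5, 0.1]
grip_width: 0.0002
```

```bash
python3 plan.py " 45,-2,64,0"
```

```text
t 12.4667 stand tcp [-10.6  -1.6] z 0.0629 F [-0.   0.5  0.1] w 0.0002 q [-0.09  0.61  1.68  0.    0.85  0.23]
 45,-2,64,0 shift cm [1.76 5.28 0.11] roll -0.1
```

carry_out(
  delta_pos=[
    [0.16, 0.48, 0.1],
    [0.32, 0.96, 0.1],
    [0.48, 1.44, 0.1],
    [0.64, 1.92, 0.1],
    [0.8, 2.4, 0.1],
    [0.96, 2.88, 0.1],
    [1.12, 3.36, 0.1],
    [1.28, 3.84, 0.1],
    [1.44, 4.32, 0.1],
    [1.6, 4.8, 0.1],
    [1.76, 5.28, 0.1],
    [1.76, 5.28, 0.1],
    [1.3, 3.9, 0.1],
    [1.0, 2.9, 1.5],
  ],
  roll=[0, 0, 0, 0, 0, 0, 0, 0, 0, 0, 0, 0, 0, 0],
  hand=[0, 0, 0, 0, 0, 0, 0, 0, 0, 0, 0, 0, 0, 0],
)

```text
time: 13.63
eef_pos: [0.5913, 0.0255, 0.0758]
orientation: [0.809, 0.588, -0.0, -0.002]
contact_force: [0.3, -0.8, -0.1]
grip_width: 0.0005
```

```bash
python3 snap.py wrist:w5; python3 plan.py " -149.5,-40.2,64,13"
```

```text
t 13.6833 stand tcp [17.5 -2.5] z 0.0796 F [ 3.1 -1.3  2.3] w 0.0003 q [-0.04  0.6   1.65  0.    0.9   0.27]
 -149.5,-40.2,64,13 shift cm [ -1.61 -17.05  -1.56] roll 12.9
```

View pics/w5.png

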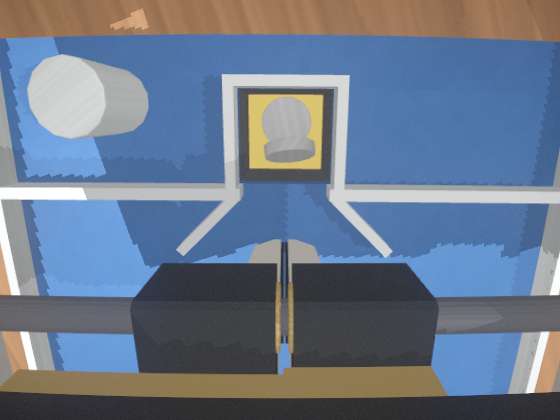

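The second blank is down, tilted against the first at (289,148), and well below the deck. Next is the rear blank.

carry_out(
  delta_pos=[
    [0, 0, 3],
    [-0.2, -3, 5],
    [-0.5, -6, 5],
    [-0.8, -9, 5],
    [-1.1, -12, 5],
    [-1.4, -15, 5],
    [-1.6, -17, 5],
    [-1.6, -17, 5],
    [-1.6, -17.05, 3],
    [-1.6, -17.05, 1],
    [-1.6, -17.05, -0.5],
    [-1.6, -17.05, -1.2],
    [-1.6, -17.05, -1.5],
    [-1.6, -17.05, -1.5],
  ],
  roll=[0, 4, 8, 12, 12.9, 12.9, 12.9, 12.9, 12.9, 12.9, 12.9, 12.9, 12.9, 12.9],
  hand=[0, 24, 24, 24, 24, 24, 24, 24, 24, 24, 24, 24, 24, 24],
)

```text
time: 14.85
eef_pos: [0.5767, -0.1465, 0.0644]
orientation: [0.738, 0.675, 0.001, -0.001]
contact_force: [0.0, 0.6, -0.3]
grip_width: 0.0223
```

```bash
python3 plan.py " -149.5,-40.2,64,12.7" " -1,-6.6,64,12.7"
```

```text
t 14.85 stand tcp [-149.3  -40.2] z 0.0644 F [ 0.   0.6 -0.3] w 0.0223 q [-0.33  0.62  1.65  0.    0.87 -0.24]
 -149.5,-40.2,64,12.7 shift cm [-0.   -0.02 -0.04] roll -0.3
 -1,-6.6,64,12.7 shift cm [ 1.42 15.14 -0.04] roll -0.3
```

carry_out(
  delta_pos=[
    [0.05, 0.5, 0],
    [0.09, 1, 0],
    [0.15, 1.6, 0],
    [0.21, 2.2, 0],
    [0.26, 2.8, 0],
    [0.32, 3.4, 0],
    [0.38, 4.0, 0],
    [0.43, 4.6, 0],
    [0.49, 5.2, 0],
    [0.54, 5.8, 0],
    [0.6, 6.4, 0],
    [0.66, 7.0, 0],
    [0.71, 7.6, 0],
    [0.77, 8.2, 0],
    [0.83, 8.8, 0],
    [0.88, 9.4, 0],
    [0.94, 10.0, 0],
    [1.0, 10.6, 0],
    [1.04, 11.1, 0],
    [1.08, 11.5, 0],
  ],
  roll=[0, 0, 0, 0, 0, 0, 0, 0, 0, 0, 0, 0, 0, 0, 0, 0, 0, 0, 0, 0],
  hand=[24, 24, 24, 24, 24, 24, 24, 24, 24, 24, 24, 24, 24, 24, 24, 24, 24, 24, 24, 24],
)

```text
time: 16.52
eef_pos: [0.5875, -0.0309, 0.0644]
orientation: [0.738, 0.675, 0.001, -0.001]
contact_force: [0.2, -1.0, 1.0]
grip_width: 0.0222
```

```bash
python3 plan.py " -1,-6.6,64,12.7"
```

```text
t 16.5167 stand tcp [-36.  -14.5] z 0.0644 F [ 0.2 -1.   1. ] w 0.0222 q [-0.13  0.61  1.67  0.    0.86 -0.05]
 -1,-6.6,64,12.7 shift cm [ 0.34  3.58 -0.04] roll -0.3
```

Finish this leg, then back off along the push line.

carry_out(
  delta_pos=[
    [0.04, 0.4, 0],
    [0.09, 0.9, 0],
    [0.13, 1.4, 0],
    [0.18, 1.9, 0],
    [0.23, 2.4, 0],
    [0.28, 2.9, 0],
    [0.32, 3.3, 0],
    [0.34, 3.58, 0],
    [0.34, 3.58, 0],
    [0.24, 2.58, 0],
    [0.24, 2.58, 0],
  ],
  roll=[0, 0, 0, 0, 0, 0, 0, 0, 0, 0, 0],
  hand=[24, 24, 24, 24, 24, 24, 24, 24, 24, 24, 24],
)

```text
time: 17.43
eef_pos: [0.5897, -0.0064, 0.0643]
orientation: [0.738, 0.675, 0.001, -0.001]
contact_force: [0.3, -0.9, 0.0]
grip_width: 0.0222
```

```bash
python3 snap.py wrist:w6; python3 plan.py " -10,-2,64,0"
```

```text
t 17.4833 stand tcp [-11.8  -8.9] z 0.0643 F [ 0.9  0.7 -0.1] w 0.0224 q [-0.09  0.62  1.66  0.    0.87 -0.  ]
 -10,-2,64,0 shift cm [-0.6   0.38 -0.03] roll -13.0
```

View pics/w6.png

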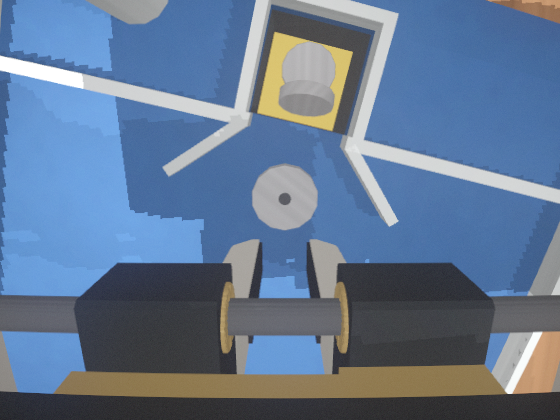

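The third blank is in the funnel mouth, mark at (285,199), and the two earlier ones are low in the slot. Now the final push.

carry_out(
  delta_pos=[
    [-0.6, 0.3, 0],
    [-0.6, 0.3, 0],
    [-0.6, 0.3, -0.05],
    [-0.6, 0.3, -0.05],
    [-0.6, 0.3, -0.05],
    [-0.6, 0.3, -0.05],
  ],
  roll=[-4, -9, -13, -13, -13, -13],
  hand=[0, 0, 0, 0, 0, 0],
)

```text
time: 17.98
eef_pos: [0.5838, -0.0032, 0.0638]
orientation: [0.809, 0.588, 0.001, -0.001]
contact_force: [0.0, -0.1, -0.2]
grip_width: 0.0003
```

```bash
python3 plan.py " 45,-2,64,0"
```

```text
t 17.9833 stand tcp [-10.9  -2.3] z 0.0638 F [ 0.  -0.1 -0.2] w 0.0003 q [-0.09  0.61  1.68  0.    0.86  0.23]
 45,-2,64,0 shift cm [1.71 5.32 0.02] roll -0.1
```

carry_out(
  delta_pos=[
    [0.15, 0.48, 0],
    [0.31, 0.97, 0],
    [0.47, 1.45, 0],
    [0.62, 1.93, 0],
    [0.78, 2.42, 0],
    [0.93, 2.9, 0],
    [1.09, 3.39, 0],
    [1.24, 3.87, 0],
    [1.4, 4.35, 0],
    [1.55, 4.84, 0],
    [1.71, 5.32, 0],
    [1.71, 5.32, 0],
    [1.3, 3.9, 0.1],
    [1.0, 2.9, 1.5],
    [1.0, 2.9, 4],
    [1.0, 2.9, 4],
  ],
  roll=[0, 0, 0, 0, 0, 0, 0, 0, 0, 0, 0, 0, 0, 0, 0, 0],
  hand=[0, 0, 0, 0, 0, 0, 0, 0, 0, 0, 0, 0, 0, 0, 0, 0],
)

```text
time: 19.32
eef_pos: [0.5953, 0.0244, 0.1076]
orientation: [0.81, 0.587, 0.003, 0.0]
contact_force: [-0.2, -0.2, 0.8]
grip_width: 0.0005
```

```bash
python3 snap.py wrist:w7 top:t7; python3 plan.py; python3 -c "
import cv2,numpy as np
a=cv2.imread('pics/w7.png')[40:310,150:440]
b=cv2.imread('pics/t7.png')[130:310,180:370]
a=cv2.resize(a,(400,372),interpolation=3);b=cv2.resize(b,(393,372),interpolation=3)
cv2.imwrite('pics/c7.png',np.hstack([a,b]))"
```

```text
t 19.4167 stand tcp [19.  -3.3] z 0.1045 F [-1.6 -0.9 -0.7] w 0.0007 q [-0.04  0.56  1.63  0.    0.95  0.28]
```

View pics/c7.png

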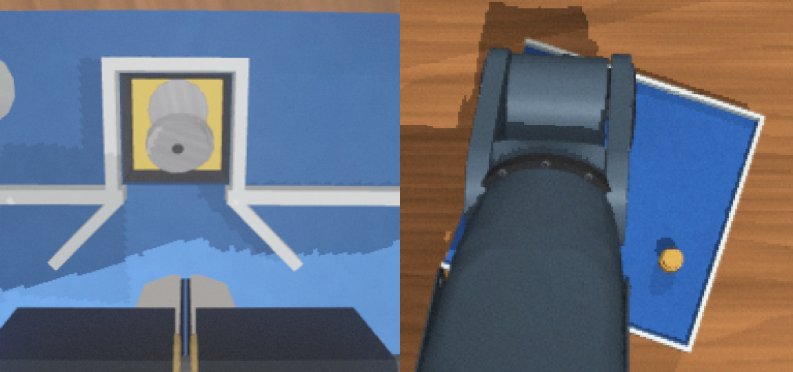

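The crop shows all three blanks in the slot, with the third on top and its mark at about (278,147) in the full picture. The bush is undisturbed. I'll estimate the third blank's height from its apparent width, and move clear for a top view.

```bash
python3 -c "
from h import *;from plan import P,Rs;import pickle
im=pickle.load(open('pics/w7.pkl','rb'))
for z in (.01,.018,.026,.034,.042,.05):
  a,b,c,d,m=ray(im,[(255.1,147),(305.2,147),(258,113),(300.5,113),(278.3,147.4)],z)
  print(z,'third w',np.linalg.norm(a-b).round(4),'first w',np.linalg.norm(c-d).round(4),((m[:2]-P)@Rs*1e3).round(1))"
```

```text
0.01 third w 0.0373 first w 0.031 [64.8 -1.8]
0.018 third w 0.0362 first w 0.03 [65.5 -1.9]
0.026 third w 0.035 first w 0.0291 [66.2 -2. ]
0.034 third w 0.0339 first w 0.0281 [66.9 -2. ]
0.042 third w 0.0328 first w 0.0272 [67.6 -2.1]
0.05 third w 0.0316 first w 0.0263 [68.3 -2.2]
```

carry_out(
  delta_pos=[
    [0, 0, 4],
    [0, 0, 8],
    [-3, -3, 12],
    [-6, -6, 12],
    [-9, -9, 12],
    [-12, -12, 12],
    [-15, -15, 12],
    [-18, -18, 12],
    [-20, -21, 12],
    [-20, -24, 12],
    [-20, -26, 12],
    [-20, -26, 12],
    [-20, -26, 12],
  ],
  roll=[0, 0, 0, 0, 0, 0, 0, 0, 0, 0, 0, 0, 0],
  hand=[0, 0, 0, 0, 0, 0, 0, 0, 0, 0, 0, 0, 0],
)

```text
time: 20.5
eef_pos: [0.3933, -0.2356, 0.2236]
orientation: [0.81, 0.586, 0.001, -0.001]
contact_force: [-0.3, 0.9, -0.3]
grip_width: 0.0004
```

```bash
python3 snap.py top:t8; python3 plan.py; python3 -c "
import cv2
a=cv2.imread('pics/t8.png')[140:305,192:364]
cv2.imwrite('pics/t8c.png',cv2.resize(a,None,fx=3.6,fy=3.6,interpolation=cv2.INTER_CUBIC))"
```

```text
t 20.55 stand tcp [-290.2  106.5] z 0.2237 F [0.1 0.2 0. ] w 0.0004 q [-0.64  0.18  1.87  0.    1.1  -0.33]
```

View pics/t8c.png

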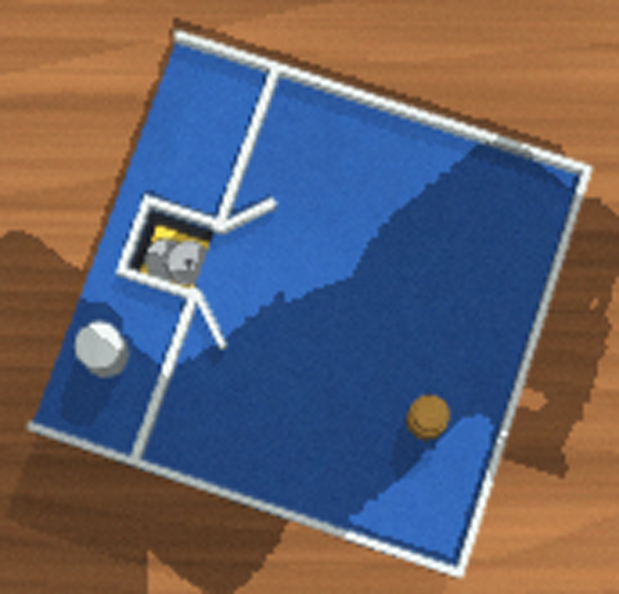

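The top view shows the bush and offcut where they were and all three blanks in the slot. The third blank's height is still uncertain, so I'll triangulate its centre mark from the two cameras, with wall corners as a check.

```bash
cat > tri.py <<'E'
from h import *;from plan import P,Rs;import pickle
def dark(im,c,r,k=8):
    g=cv2.cvtColor(im["pixels"],cv2.COLOR_BGR2GRAY); x,y=map(int,c)
    p=cv2.resize(g[y-r:y+r+1,x-r:x+r+1],None,fx=k,fy=k,interpolation=cv2.INTER_CUBIC)
    p=cv2.GaussianBlur(p,(0,0),k*.7); _,_,l,_=cv2.minMaxLoc(p)
    print(cv2.resize(g,None,fx=1,fy=1)[y-r:y+r+1,x-r:x+r+1] if r<4 else '')
    return (np.array(l)+.5)/k-.5+[x-r,y-r]
def R(im,px):
    a=ray(im,[px],0)[0];b=ray(im,[px],.1)[0];return a,(b-a)/np.linalg.norm(b-a)
def tri(i1,p1,i2,p2):
    a,d=R(i1,p1);b,e=R(i2,p2)
    s=np.linalg.lstsq(np.c_[d,-e],b-a,rcond=None)[0];u=a+s[0]*d;v=b+s[1]*e
    m=(u+v)/2;return ((m[:2]-P)@Rs*1e3).round(1),(m[2]*1e3).round(1),'gap',(np.linalg.norm(u-v)*1e3).round(1)
if __name__=="__main__":
    w=pickle.load(open('pics/w7.pkl','rb'));t=pickle.load(open('pics/t8.pkl','rb'))
    pt=(np.array([190,263])+.5)/3.6-.5+[192,140]
    mt=dark(t,pt.round(),2);mw=dark(w,(278,147),5)
    print(mt,mw,tri(t,mt,w,mw)); 
    # check: slot box far corners (top of wall, z 74): crop (147,197),(120,271); c7 (103,59),(248,59)
    for a,b in (((147,197),(248,59)),((120,271),(103,59))):
        print(tri(t,(np.array(a)+.5)/3.6-.5+[192,140],w,np.array(b)/1.379+[150,40]))
    for im in (t,w):
        c=-np.array(im["world_to_cam"])[:3,:3].T@np.array(im["world_to_cam"])[:3,3];print('cam',c.round(3))
E
python3 tri.py
```

```text
[[188 184 176 182 184]
 [187 128  75 123 170]
 [185 144  80 149 118]
 [181 182 108 172 120]
 [114 111 111 115 115]]

[243.9375 212.4375] [276.6875 147.1875] (array([66.5, -1.4]), np.float64(32.2), 'gap', np.float64(1.1))
(array([107.1, -33.6]), np.float64(51.1), 'gap', np.float64(0.1))
(array([104.4,  26.4]), np.float64(72.0), 'gap', np.float64(2.1))
cam [ 0.373 -0.012  1.172]
cam [0.617 0.09  0.274]
```

The two-camera geometry is too coarse, because the wall corners should read 74 and came out at 51 and 72. I'll take a stereo pair with the wrist camera from either side of the slot.

carry_out(
  delta_pos=[
    [4, 4, 0],
    [8, 8, 0],
    [11.6, 12, 0],
    [11.6, 16, 0],
    [11.6, 20, 0],
    [11.6, 24, 0],
    [11.6, 28.8, 0],
    [11.6, 28.8, 0],
    [11.6, 28.8, -4],
    [11.6, 28.8, -8],
    [11.6, 28.8, -9.8],
    [11.6, 28.8, -9.8],
    [11.6, 28.8, -9.8],
    [11.6, 28.8, -9.8],
  ],
  roll=[0, 0, 0, 0, 0, 0, 0, 0, 0, 0, 0, 0, 0, 0],
  hand=[0, 0, 0, 0, 0, 0, 0, 0, 0, 0, 0, 0, 0, 0],
)

```text
time: 21.72
eef_pos: [0.5101, 0.0537, 0.127]
orientation: [0.809, 0.587, 0.002, -0.001]
contact_force: [-0.5, -0.4, 1.1]
grip_width: 0.0007
```

```bash
python3 snap.py wrist:wA; python3 plan.py
```

```text
t 21.7667 stand tcp [20.2 85.2] z 0.1273 F [-1.  -0.1  0. ] w 0.0008 q [0.01 0.4  1.83 0.01 0.9  0.32]
```

carry_out(
  delta_pos=[
    [4, -1.3, 0],
    [8, -2.6, 0],
    [12, -3.9, 0],
    [16, -5.2, 0],
    [17.1, -5.6, 0],
    [17.1, -5.6, 0],
    [17.1, -5.6, 0],
    [17.1, -5.6, 0],
  ],
  roll=[0, 0, 0, 0, 0, 0, 0, 0],
  hand=[0, 0, 0, 0, 0, 0, 0, 0],
)

```text
time: 22.43
eef_pos: [0.6806, -0.002, 0.1281]
orientation: [0.809, 0.587, 0.003, -0.001]
contact_force: [-0.9, 0.2, -0.3]
grip_width: 0.0008
```

```bash
python3 snap.py wrist:wB; python3 plan.py; python3 -c "
from h import *;from plan import P,Rs;import pickle
o=[]
for n in 'AB':
  im=pickle.load(open(f'pics/w{n}.pkl','rb'));p=proj(im,np.r_[P+Rs@np.array([.076,-.002]),.06])[0].round().astype(int);print(n,p)
  x,y=np.maximum(p-65,0);print('off',x,y);o.append(cv2.resize(im['pixels'][y:y+130,x:x+130],(390,390),interpolation=cv2.INTER_CUBIC))
cv2.imwrite('pics/ab.png',np.hstack(o))"
```

```text
t 22.4833 stand tcp [ 20.4 -93.9] z 0.1281 F [-0.9 -0.9 -0.9] w 0.0004 q [-0.07  0.68  1.36  0.    1.1   0.24]
A [415 137]
off 350 72
B [143 137]
off 78 72
```

View pics/ab.png

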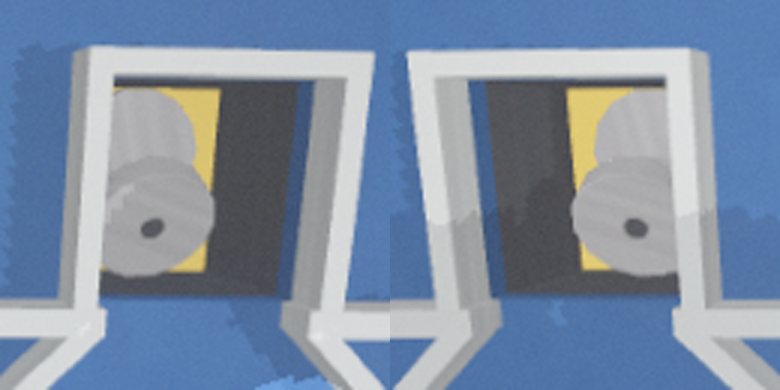

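Both views show the third blank tilted, resting low, with its mark at crop (152,228) in A and (246,228) in B. Triangulating these.

```bash
python3 -c "
from tri import *
A=pickle.load(open('pics/wA.pkl','rb'));B=pickle.load(open('pics/wB.pkl','rb'))
f=lambda c,o:(np.array(c)+.5)/3-.5+o
for n,a,b in (('mark',(152,228),(246,228)),('cornL z74',(91,48),(18,52)),('cornR z74',(375,52),(303,50)),('floor far corner z6',(220,90),(178,90))):
  print(n,tri(A,f(a,[350,72]),B,f(b,[78,72])))"
```

```text
mark (array([66.4, -2.1]), np.float64(31.0), 'gap', np.float64(0.1))
cornL z74 (array([105.9,  27. ]), np.float64(73.9), 'gap', np.float64(0.3))
cornR z74 (array([105.7, -31.4]), np.float64(73.3), 'gap', np.float64(0.1))
floor far corner z6 (array([98.3, -2.5]), np.float64(66.8), 'gap', np.float64(0.2))
```

The mark is at 31 mm, so the blank's centre is at about 27 mm against the 42 mm limit. The corner checks read 74 and 73 against the true 74. Handing in.

```bash
python3 -c "
from plant import bot
print(bot.finish_job(), bot.state()['time'])"
```

```text
the job is handed in; nothing more can be done
the job is handed in; nothing more can be done
```

All three blanks were pushed through the gate one at a time with the fingertips, and all three are in the slot. I handed the job in at about 22.5 s of the 72 s allowed. For each blank I pushed it into the funnel with the fingers slightly open, then closed them and pushed it straight through.

**Last checks**
- **Blanks:** the wrist stereo pair put the top blank's centre mark at about 31 mm, so its centre is at about 27 mm against the 42 mm limit. It is about 10 mm from the slot's middle. The second and third blanks rest tilted on the first.
- **Bush and offcut:** in the top view both stand where they were.
- **Robot:** it was clear of everything at hand-in, with contact forces of about 1 N (noise).

**Checks that disagreed or were not made**
- **Height by apparent width:** this suggested about 47 mm for the top blank, and I discarded it as too coarse.
- **Height by top and wrist cameras:** this gave 32 mm for the mark, but one wall corner came out at 51 mm instead of 74. The wrist stereo pair replaced it and read the same corners as 74 and 73 mm.
- **One misread stereo point:** a floor corner I added to that pair matched two different corners, so I ignored it.
- **Screwdriver, tin and wood block:** I did not measure them again. The arm's planned path kept clear of all three.

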